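Load the vacuum test chamber and lower its heavy cover

TASK

Slide the blue valve block out of its tight row to make room for the fingers, pick it up and set it down gently, flat and right way up, on the floor of the open test chamber. Then, with the block let go, push the heavy hinged cover down until it is fully shut, gently and without slamming it. Leave the two grey blocks where they are on the mat, give or take a slight brush, and do not shift the spool piston and the bearing ring beyond it.

Things in the scene. Friction and masses are not known exactly. Their poses are not given: they have to be found in the camera images.
- chamber: white open-topped test chamber, fixed, outside 200 (its x) x 220 (its y) x 85 high, walls and floor 8 thick, black floor; origin at the centre of its underside, z up. The cover is hinged along its -y side (axis along its x). The block may lie anywhere on the floor, any way round
- lid (a joint): angle of the heavy cover: 0 = shut, lying on the rim; pi/2 = standing upright over the -y wall; stop at 1.75. It starts open, near upright. The stiff friction hinge (about 1.25 N m) just carries its weight, so it stays where it is left: shutting it takes about 7 N at 170 mm from the hinge when upright and almost nothing near shut. Over 1 rad/s in the last 0.35 rad is a slam
- lid_hinge (a point): point on the cover's hinge axis, middle of its length: 110 mm to -y of the chamber's centre and 85.5 mm above its underside, in the plane of the cover's underside. Axes turn with the cover: x along the hinge (the chamber's x), y from the hinge to the free edge, z out of its outer face
- lid_edge (a point): point on the cover's outer face, mid-length of its red strip, 212.5 mm from the hinge; axes as lid_hinge. The cover is a flat plate, 0.9 kg, aluminium frame and clear window, no handle, 210 (along the hinge) x 230 (hinge to free edge) x 14 thick. Push on the outer face: it looks away from the chamber (its -y) when open, and up when shut
- block_center (a point): centre (half-way up) of the blue valve block with flush brass plugs: 90 (its x) x 30 (its y) x 40 high (its z), 0.2 to 0.4 kg, loose, lying on the mat with x along the mat's x. It can be at any of the three places of the row. All faces are flat, and 90 mm is too long to grip, so it is gripped across its 30 mm
- grey1_center (a point): centre (half-way up) of a grey block of the same size beside it, loose, about 0.3 kg
- grey2_center (a point): centre (half-way up) of the other grey block, the same. The three lie side by side in a row across the mat, long sides parallel, 1.5 mm apart, ends level
- mat: black mat, fixed, 300 (its x) x 200 (its y) x 12 thick, origin at the centre of its underside. The row of blocks lies 50 mm to -x of its centre, so that there is 150 mm of free mat to +x of their ends and 55 mm to -x
- piston: steel spool piston, 44 diameter, 45 high, standing, loose bystander, origin under its centre
- bearing: dark steel ring, 60 outer diameter, 16 high, lying flat, loose bystander, origin under its centre
Things that resemble listed ones, but are neither listed nor needed, are in the scene too. What is shaped like the part that bears grey1_center but orange is not meant. Leave any orange look-alike of the part that bears grey2_center alone.

How it is judged:
By the outcome, as a careful person would: the job done as asked, in the order asked, and still so for the second after the job is handed in, with the robot touching nothing.
It also fails if it takes over 72 s, if anything falls off the work surface, if the arm or the gripper's body presses on something with over 40 N, if the wrist force passes 120 N, or if a joint passes its speed limit or range.

ROBOT

A 7-joint arm with a two-finger parallel gripper is mounted at the origin on the work surface. World frame = base frame: x ahead of the robot, y to its left, z up, the work surface at z = 0. Lengths are in m, angles in rad, forces in N, time in s.
With the tool pointing down it reaches from about 0.4 to 0.85 m from the base axis. Payload 10.4 kg.
Tool frame: the origin (TCP) lies at the very end of the fingers, on their centre line; the grasp point (between the pads) lies 19 mm behind it; z points along the fingers, y is the direction in which the jaws open and shut (so a half turn about z gives the same grasp; the last joint's range is limited). The gripper opens to 87 mm and grips with 3 to 60 N. Pads are 19 mm wide; open, the fingers measure 117 mm over their backs; the gripper's body (75 mm by 190 mm) begins 51 mm behind the grasp point.
Start: joints at [1.312, 0.332, -0.065, 1.46, 0.022, 1.35, -0.088], TCP at [0.146, -0.608, 0.223] pointing down, gripper open.
Joint ranges: [-2.6, 2.6], [-0.5, 2.12], [-1.47, 1.34], [0.16, 2.42], [-1.27, 4.41], [0.06, 2.06], [-2.6, 2.6]. Speed limits (rad/s): [2.22, 2.22, 2.79, 2.79, 3.14, 3.14, 3.14].

INTERFACE

Orientations are given as a unit quaternion [x, y, z, w].
In Python, from bench import r, eyes, job gives the robot as it stands. The module is installed in compiled form; this text tells all that it offers.
- The arm moves only by the tool play_rows, never from a script. Its argument "motion" is a list of rows, each a list of 7 numbers: the shift along the tool's x, y, z as a fraction of full scale, then the turn, a rotation vector about the tool's x, y, z as a fraction of full scale, then the opening in per cent of the stroke, from 0 (shut) to 100 (fully open). A call has 1 to 5 rows; each row is the pose to reach, as a shift and turn from the pose commanded when the call began, along the tool's axes at that moment; what a row does not reach only later rows make up. Full scale, the value 1, is 0.2 m for a shift and 90 degrees for a turn. A row lasts 1/8 s, in which the tool goes at most 62.5 mm and 10.7 degrees, less where a joint would pass 70% of its speed; a pose out of reach is approached as far as the arm can. A call with a number of a shift or a turn outside -1 to 1 is refused whole. A call with a gripper value outside its range is refused whole. The fingers move at their own pace and stop on an object; "squeeze" is the grip in N (left out, the last holds). Time passes only in rows, so rows that repeat a pose let the fingers close. It gives the time, the measured TCP pose, the force and the opening at its end, in the units of the state.
- r.read_state(): the state, without advancing time (a new reading comes with each control period).
- eyes.camera(name): name is "side" or "top"; returns a dict with "image" (420x560x3 uint8, red, green, blue), "mtx" (3x3 intrinsics, pixels), "R" (3x3) and "t" (3): a world point X has camera coordinates R X + t. Camera axes: x right, y down, z forward; pixel columns grow to the right and rows downward; lengths in m; the calibration is good to about 2 mm. A picture is of the moment at which its call begins. There is no depth.
- job.close_job(): hands the job in, once; it reports no verdict.
Trained networks look in a picture, given as the dict that the camera call returned (one of the last four; its "shot" number tells which), for a name from the list of things; names that differ only in an ending like _2 or _b are one class to them, and where a whole thing is asked for, a point or a joint stands for the part that bears it (a point fixed in the world has none). Each returns a list of dicts, best first, with "p" (0 to 1); they miss things now and then, are a little off and sometimes report something else, mostly with a low value. They report only what shows in the picture. A call takes as long as a camera call. They do not tell look-alikes from the thing itself.
- eyes.regions_of(picture, label): "region" (420x560 bool, what is visible of it) and "xy" ([column, row] in pixels, amid what is visible of it).
- eyes.landmark_of(picture, label): "xy" ([column, row] in pixels: a listed point, or the origin of a listed thing).
The state is a dict: "time": time; "joint_positions": joint angles; "joint_vel": joint speeds; "joint_torque": joint torques, N m; "ee_pos": TCP position; "eef_rot": TCP orientation; "ft_force": force on the tool from outside, world axes, zero at the start; "torque": the same for the moment, N m; "width": finger opening in m.
Only numpy, scipy, OpenCV 4.12 (cv2) and the standard library are available. Lean on these libraries where they do the work, as an engineer would, in place of code of your own. Each camera call takes 0.05 s, during which the arm holds its last target. There are 200 camera calls.

## Working session

There is one attempt and no reset: what is moved stays moved. The work goes in short steps, Python scripts to look and compute and a tool call to move; the robot and the scene stay as the last step left them, time stands still between calls to the robot, and variables do not carry over. Pictures are saved under pics/ and viewed, about 8 in all and at most 12, crops included, and the job is handed in when it is done.

Besides the shell and the picture viewer there is one more tool, called after "Emit:" in YAML: its name, and indented under it one key for each argument. play_rows: Moves the arm, as the interface text tells. Shift numbers are shares of 0.2 m and turn numbers shares of 90 degrees, none past 1 either way. Its arguments: {"type":"object","properties":{"motion":{"type":"array","items":{"type":"array","items":{"type":"number"}}},"squeeze":{"type":"number"}},"required":["motion"]}

```bash
mkdir -p pics
cat > h.py <<'E'
import numpy as np, cv2
from bench import r, eyes, job
def ray(P,xy):
    d=np.linalg.inv(P["mtx"])@np.array([xy[0],xy[1],1.]); d=P["R"].T@d; return -P["R"].T@P["t"], d/np.linalg.norm(d)
def atz(P,xy,z):
    o,d=ray(P,xy); return o+d*(z-o[2])/d[2]
def proj(P,X):
    c=P["R"]@np.asarray(X,float)+P["t"]; u=P["mtx"]@c; return u[:2]/u[2]
def tri(P,a,Q,b):
    o1,d1=ray(P,a);o2,d2=ray(Q,b)
    s=np.linalg.lstsq(np.c_[d1,-d2],o2-o1,rcond=None)[0]
    p,q=o1+s[0]*d1,o2+s[1]*d2; return (p+q)/2,np.linalg.norm(p-q)
def save(P,n): cv2.imwrite("pics/"+n,P["image"][:,:,::-1])
E
python3 - <<'E'
from h import *
np.set_printoptions(precision=3,suppress=True)
s=r.read_state(); print({k:np.round(v,3) for k,v in s.items()})
T=eyes.camera("top");S=eyes.camera("side")
save(T,"t0.png");save(S,"s0.png")
for l in ["chamber","lid_hinge","lid_edge","block_center","grey1_center","grey2_center","mat","piston","bearing"]:
    for n,P in (("T",T),("S",S)):
        print(l,n,[(np.round(d["xy"]),round(d["p"],2),atz(P,d["xy"],{"block_center":.032,"grey1_center":.032,"grey2_center":.032}.get(l,0))) for d in eyes.landmark_of(P,l)[:4]])
E
```

```text
{'time': np.float64(0.0), 'joint_positions': array([ 1.312,  0.333, -0.065,  1.461,  0.022,  1.35 , -0.088]), 'joint_vel': array([-0.001,  0.   , -0.002,  0.   , -0.001, -0.002, -0.002]), 'joint_torque': array([ -0.   , -62.325,   0.024, -38.99 ,  -0.061,   0.04 ,   0.   ]), 'ee_pos': array([ 0.146, -0.607,  0.222]), 'eef_rot': array([ 0.993,  0.118, -0.   , -0.001]), 'ft_force': array([-0.197,  0.553,  0.79 ]), 'torque': array([-0.028,  0.013, -0.006]), 'width': np.float64(0.087)}
chamber T [(array([360., 211.]), 0.84, array([ 0.514, -0.17 ,  0.   ]))]
chamber S [(array([310., 182.]), 0.71, array([ 0.523, -0.157,  0.   ]))]
lid_hinge T [(array([405., 200.]), 0.66, array([ 0.544, -0.304,  0.   ]))]
lid_hinge S [(array([328., 134.]), 0.56, array([ 0.562, -0.421,  0.   ]))]
lid_edge T [(array([435., 192.]), 0.97, array([ 0.566, -0.393,  0.   ]))]
lid_edge S [(array([332.,  62.]), 0.87, array([ 0.739, -0.978,  0.   ]))]
block_center T [(array([149., 197.]), 0.72, array([0.558, 0.435, 0.032])), (array([222., 203.]), 0.63, array([0.539, 0.229, 0.032]))]
block_center S [(array([238., 268.]
[... 405 characters left out ...]
0.72, array([0.347, 0.262, 0.032]))]
grey2_center S [(array([247., 246.]), 0.9, array([0.562, 0.163, 0.032])), (array([317., 318.]), 0.71, array([0.344, 0.276, 0.032])), (array([253., 364.]), 0.25, array([0.417, 0.414, 0.032]))]
mat T [(array([231., 185.]), 0.64, array([0.595, 0.207, 0.   ]))]
mat S [(array([225., 264.]), 0.88, array([0.597, 0.207, 0.   ])), (array([311., 183.]), 0.64, array([ 0.52 , -0.156,  0.   ]))]
piston T [(array([146., 194.]), 0.78, array([0.57 , 0.454, 0.   ]))]
piston S [(array([185., 359.]), 0.87, array([0.549, 0.444, 0.   ]))]
bearing T [(array([161., 244.]), 0.73, array([0.426, 0.411, 0.   ]))]
bearing S [(array([254., 362.]), 0.66, array([0.426, 0.397, 0.   ]))]
```

View pics/t0.png

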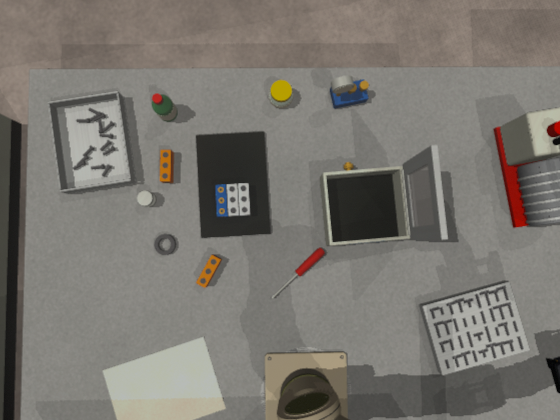

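View pics/s0.png

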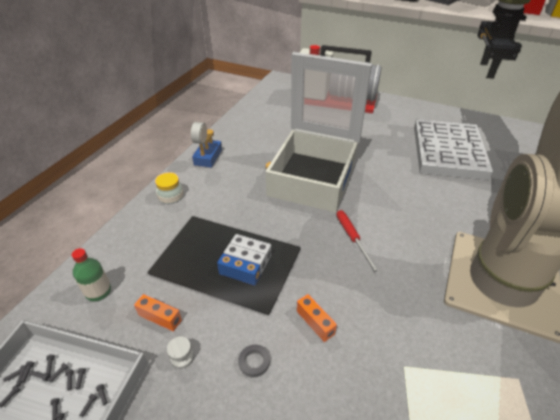

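Blue is at the +y (left) end of the row, pixel (221,200) in the top picture. The orange look-alikes are at (166,165) and (208,270). The chamber is at (367,206), with its lid upright on the right. Next I refine the poses.

```bash
cat > m.py <<'E'
from h import *
np.set_printoptions(precision=4,suppress=True)
T=eyes.camera("top");S=eyes.camera("side")
for n,P in (("T",T),("S",S)):
    h=cv2.cvtColor(P["image"],cv2.COLOR_RGB2HSV)
    for l in ["mat","grey1_center","block_center"]:
        for d in eyes.regions_of(P,l)[:3]:
            m=d["region"]; px=np.argwhere(m)[:,::-1]
            z=.012 if l=="mat" else .052
            w=np.array([atz(P,p,z)[:2] for p in px])
            print(n,l,round(d["p"],2),len(px),d["xy"],cv2.minAreaRect((w*1000).astype(np.float32)))
    m=((h[...,0]>100)&(h[...,0]<125)&(h[...,1]>120)&(h[...,2]>60)); m[:, :190]=0;m[:,280:]=0; m[:185]=0
    w=np.array([atz(P,p,.052)[:2] for p in np.argwhere(m)[:,::-1]]); print(n,"blue",len(w),w.mean(0),cv2.minAreaRect((w*1000).astype(np.float32)))
print("hinge",tri(T,eyes.landmark_of(T,"lid_hinge")[0]["xy"],S,eyes.landmark_of(S,"lid_hinge")[0]["xy"]))
print("edge",tri(T,eyes.landmark_of(T,"lid_edge")[0]["xy"],S,eyes.landmark_of(S,"lid_edge")[0]["xy"]))
print("chamber",tri(T,eyes.landmark_of(T,"chamber")[0]["xy"],S,eyes.landmark_of(S,"chamber")[0]["xy"]))
print("cam",ray(T,[0,0])[0],ray(S,[0,0])[0])
c=T["image"][120:260,190:460]; cv2.imwrite("pics/tc.png",cv2.resize(c,None,fx=2.95,fy=2.95,interpolation=cv2.INTER_CUBIC)[:,:,::-1])
E
python3 m.py
```

```text
T mat 0.57 5999 [232.6, 175.3] ((597.7291259765625, 199.72659301757812), (299.3764343261719, 201.1433563232422), 2.6563777923583984)
T grey1_center 0.77 439 [167.2, 164.5] ((644.7821655273438, 381.9730224609375), (93.61647033691406, 36.182456970214844), 0.04361739382147789)
T grey1_center 0.69 367 [232.1, 197.8] ((546.9099731445312, 197.465576171875), (92.7489242553711, 31.32486343383789), 2.7297351360321045)
T block_center 0.78 324 [221.9, 199.4] ((545.739501953125, 229.1708984375), (30.64554786682129, 84.23865509033203), 89.5749282836914)
T blue 239 [0.5441 0.2314] ((544.353271484375, 231.0996551513672), (88.75139617919922, 30.642494201660156), 2.666349411010742)
S mat 0.76 7181 [217.1, 266.3] ((595.3330688476562, 205.27450561523438), (303.47265625, 207.62429809570312), 2.883143424987793)
S mat 0.7 869 [239.1, 266.1] ((555.8369750976562, 216.80715942382812), (109.8697280883789, 59.84406661987305), 1.2921605110168457)
S grey1_center 0.96 947 [156.1, 312.5] ((631.4176635742188, 403.1147766113281), (42.22892761230469, 106.71311950683594), 87.34575653076172)
S grey1_center 0.93 495 [250.7, 256.1] ((538.046875, 200.9204559326172), (43.0543212890625, 105.84867095947266), 81.6737060546875)
S grey1_center 0.69 7066 [216.2, 265.9] ((575.1823120117188, 234.00326538085938), (286.1142272949219, 195.15696716308594), 3.151170492172241)
S block_center 0.73 892 [239.2, 267.0] ((537.33837890625, 244.95947265625), (100.90805053710938, 57.8159065246582), 4.573345184326172)
S blue 594 [0.5393 0.2487] ((540.981201171875, 244.2930908203125), (99.64586639404297, 52.188392639160156), 2.5898191928863525)
hinge (array([ 0.5284, -0.2799,  0.087 ]), np.float64(0.002137633402895221))
edge (array([ 0.5323, -0.2858,  0.2972]), np.float64(0.00536330634364886))
chamber (array([ 0.522 , -0.1723, -0.0115]), np.float64(0.005581185725661589))
cam [0.4234 0.0923 1.2497] [0.2315 0.7085 0.736 ]
```

View pics/tc.png

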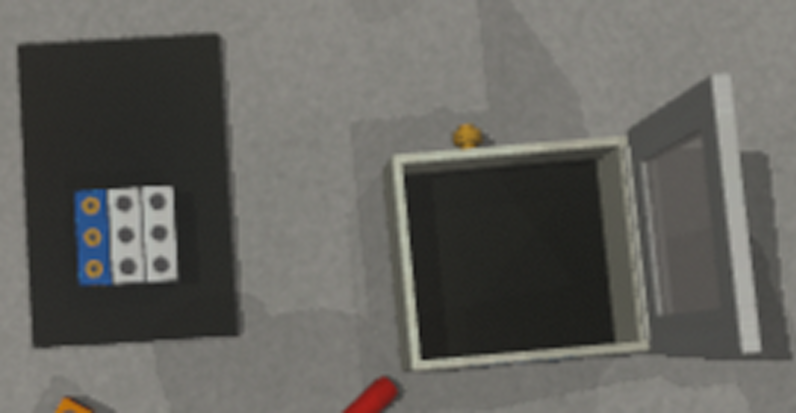

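The crop shows the row with its -x end at crop (80..178, 283), blue on the left and free mat above it. The chamber rim corners are near crop (393,157), (629,137), (648,350) and (411,368), and the lid stands at the right.

Run:
```python
from h import *
from scipy.spatial.transform import Rotation as R
np.set_printoptions(precision=4,suppress=True)
T=eyes.camera("top")
c=np.array([[393,157],[629,137],[648,350],[411,368]])/2.95+[190,120]
w=np.array([atz(T,p,.085)[:2] for p in c]);print(w,w.mean(0),[np.linalg.norm(w[i]-w[i-1]) for i in range(4)])
e=w[0]-w[3]+w[1]-w[2]; print("yaw",np.degrees(np.arctan2(e[1],e[0])))
s=r.read_state();q=R.from_quat(s["eef_rot"]);print(s["ee_pos"],q.as_matrix(),q.as_euler("xyz",degrees=True))
```

```text
[[ 0.6122 -0.0529]
 [ 0.6284 -0.2739]
 [ 0.4298 -0.2847]
 [ 0.4166 -0.0651]] [ 0.5218 -0.1692] [np.float64(0.19597488563915585), np.float64(0.22164300850130628), np.float64(0.19887790988817258), np.float64(0.22001164881412524)]
yaw 3.347944451685335
[ 0.146  -0.6077  0.2226] [[ 0.9723  0.2336  0.    ]
 [ 0.2336 -0.9723 -0.0001]
 [-0.      0.0001 -1.    ]] [179.9964   0.0008  13.5102]
```

```bash
cat > plan.py <<'E'
from h import *
from scipy.spatial.transform import Rotation as R
np.set_printoptions(precision=4,suppress=True)
def Q(yaw): return R.from_euler("xyz",[180,0,yaw],degrees=True)
def step(p0,q0,p1,q1):
    d=q0.inv().apply(np.array(p1)-p0)/.2; t=(q0.inv()*q1).as_rotvec(degrees=True)/90
    return np.round(np.r_[d,t],3)+0.
def plan(wps,q=None,p=None):
    s=r.read_state()
    p=s["ee_pos"] if p is None else np.array(p); q=R.from_quat(s["eef_rot"]) if q is None else q
    for x,y,z,yaw in wps:
        print((x,y,z,yaw),list(map(float,step(p,q,(x,y,z),Q(yaw))))); p,q=np.array([x,y,z]),Q(yaw)
def mat(a,b): c,s=np.cos(np.radians(2.7)),np.sin(np.radians(2.7)); return np.array([.5455,.230])+[c*a-s*b,s*a+c*b]  # block frame
E
python3 - <<'E'
from plan import *
b=mat(-.085,.001); print(b,mat(-.045,0))
plan([(.2,-.54,.38,26),(.32,-.44,.38,53),(.42,-.3,.38,80),(.46,-.12,.38,92.7),(.45,.05,.35,92.7),(*b,.2,92.7),(*b,.04,92.7)])
E
```

```text
[0.4605 0.227 ] [0.5005 0.2279]
(0.2, -0.54, 0.38, 26) [0.342, -0.266, -0.787, 0.0, 0.0, -0.139]
(0.32, -0.44, 0.38, 53) [0.758, -0.186, 0.0, 0.0, 0.0, -0.3]
(0.42, -0.3, 0.38, 80) [0.86, -0.022, 0.0, 0.0, 0.0, -0.3]
(0.46, -0.12, 0.38, 92.7) [0.921, 0.041, 0.0, 0.0, 0.0, -0.141]
(0.45, 0.05, 0.35, 92.7) [0.851, -0.01, 0.15, 0.0, 0.0, 0.0]
(np.float64(0.4605472541775229), np.float64(0.22699484156464236), 0.2, 92.7) [0.882, 0.094, 0.75, 0.0, 0.0, 0.0]
(np.float64(0.4605472541775229), np.float64(0.22699484156464236), 0.04, 92.7) [0.0, 0.0, 0.8, 0.0, 0.0, 0.0]
```

Emit:
play_rows:
  motion:
    - [0.34, -0.27, -0.79, 0, 0, -0.14, 0]
    - [0.34, -0.27, -0.79, 0, 0, -0.14, 0]
    - [0.34, -0.27, -0.79, 0, 0, -0.14, 0]
    - [0.34, -0.27, -0.79, 0, 0, -0.14, 0]

```text
time: 2.25
ee_pos: [0.2019, -0.539, 0.3855]
eef_rot: [0.974, 0.227, 0.001, 0.004]
ft_force: [-0.0, -1.0, 0.6]
width: 0.0548
```

Emit:
play_rows:
  motion:
    - [0.3, -0.07, 0, 0, 0, -0.1, 0]
    - [0.6, -0.15, 0, 0, 0, -0.2, 0]
    - [0.76, -0.19, 0, 0, 0, -0.3, 0]
    - [0.76, -0.19, 0, 0, 0, -0.3, 0]

```text
time: 2.75
ee_pos: [0.3213, -0.4364, 0.3799]
eef_rot: [0.893, 0.45, 0.0, -0.0]
ft_force: [-0.4, -0.5, 0.1]
width: 0.0151
```

Emit:
play_rows:
  motion:
    - [0.3, 0, 0, 0, 0, -0.1, 0]
    - [0.6, -0.02, 0, 0, 0, -0.2, 0]
    - [0.86, -0.02, 0, 0, 0, -0.3, 0]
    - [0.86, -0.02, 0, 0, 0, -0.3, 0]

```text
time: 3.25
ee_pos: [0.4209, -0.2958, 0.3802]
eef_rot: [0.764, 0.646, 0.0, -0.0]
ft_force: [-0.4, -0.2, -0.5]
width: 0.0004
```

Emit:
play_rows:
  motion:
    - [0.3, 0.01, 0, 0, 0, -0.1, 0]
    - [0.6, 0.02, 0, 0, 0, -0.14, 0]
    - [0.92, 0.04, 0, 0, 0, -0.14, 0]
    - [0.92, 0.04, 0, 0, 0, -0.14, 0]

```text
time: 3.75
ee_pos: [0.4593, -0.1156, 0.3807]
eef_rot: [0.689, 0.725, 0.0, 0.0]
ft_force: [-0.0, -0.8, -1.0]
width: 0.0005
```

Emit:
play_rows:
  motion:
    - [0.3, 0, 0.05, 0, 0, 0, 0]
    - [0.6, 0, 0.1, 0, 0, 0, 0]
    - [0.85, -0.01, 0.15, 0, 0, 0, 0]
    - [0.85, -0.01, 0.15, 0, 0, 0, 0]

```text
time: 4.25
ee_pos: [0.4483, 0.0526, 0.35]
eef_rot: [0.69, 0.724, -0.0, -0.0]
ft_force: [-0.1, -1.1, 0.7]
width: 0.0004
```

Run:
```python
from plan import *
s=r.read_state();print(s["time"],s["ee_pos"],R.from_quat(s["eef_rot"]).as_euler("xyz",degrees=True),s["width"],s["joint_positions"],s["ft_force"])
b=mat(-.085,.001)
plan([(*b,.2,92.7),(*b,.04,92.7)])
```

```text
4.25 [0.4483 0.0526 0.35  ] [-179.9719    0.01     92.789 ] 0.00043837466364395294 [ 0.6402 -0.0736 -0.7937  1.6325 -0.0523  1.5613 -0.1029] [-0.1295 -1.1027  0.7129]
(np.float64(0.4605472541775229), np.float64(0.22699484156464236), 0.2, 92.7) [0.868, 0.104, 0.75, 0.0, 0.0, 0.001]
(np.float64(0.4605472541775229), np.float64(0.22699484156464236), 0.04, 92.7) [0.0, 0.0, 0.8, 0.0, 0.0, 0.0]
```

Emit:
play_rows:
  motion:
    - [0.3, 0.04, 0.25, 0, 0, 0, 0]
    - [0.6, 0.07, 0.5, 0, 0, 0, 0]
    - [0.87, 0.1, 0.75, 0, 0, 0, 0]
    - [0.87, 0.1, 0.75, 0, 0, 0, 0]

```text
time: 4.75
ee_pos: [0.4616, 0.2246, 0.1983]
eef_rot: [0.692, 0.722, -0.001, -0.0]
ft_force: [1.6, -0.8, 0.9]
width: 0.0003
```

Emit:
play_rows:
  motion:
    - [0, 0, 0.3, 0, 0, 0, 0]
    - [0, 0, 0.6, 0, 0, 0, 0]
    - [0, 0, 0.7, 0, 0, 0, 0]
    - [0, 0, 0.7, 0, 0, 0, 0]
    - [0, 0, 0.7, 0, 0, 0, 0]

```text
time: 5.38
ee_pos: [0.4623, 0.2261, 0.0626]
eef_rot: [0.691, 0.723, 0.001, 0.001]
ft_force: [-0.5, 0.4, -0.4]
width: 0.0005
```

Run:
```python
from plan import *
s=r.read_state();print(s["time"],s["ee_pos"],s["joint_positions"])
P=eyes.camera("side");c=P["image"][190:330,160:340];cv2.imwrite("pics/s1.png",cv2.resize(c,None,fx=4,fy=4,interpolation=cv2.INTER_CUBIC)[:,:,::-1])
b=mat(-.085,.001); plan([(*b,.028,92.7),(*mat(.015,.001),.028,92.7)])
```

```text
5.375 [0.4623 0.2261 0.0626] [ 0.258   0.3964 -0.9277  1.8918  0.3695  1.0322 -0.7798]
(np.float64(0.4605472541775229), np.float64(0.22699484156464236), 0.028, 92.7) [0.004, -0.009, 0.173, 0.002, 0.0, -0.001]
(np.float64(0.5604362416737199), np.float64(0.2317054866356066), 0.028, 92.7) [0.0, 0.5, 0.0, 0.0, 0.0, 0.0]
```

View pics/s1.png

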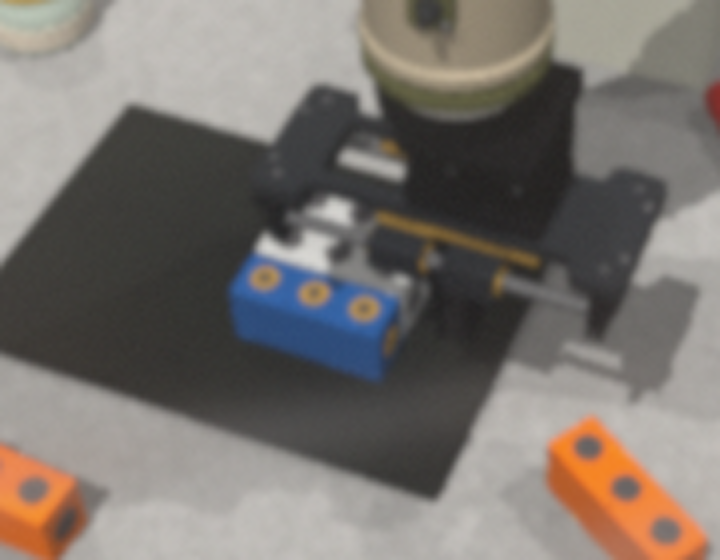

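Emit:
play_rows:
  motion:
    - [0, -0.01, 0.1, 0, 0, 0, 0]
    - [0, -0.01, 0.17, 0, 0, 0, 0]
    - [0, -0.01, 0.17, 0, 0, 0, 0]
    - [0, 0.04, 0.17, 0, 0, 0, 0]
    - [0, 0.09, 0.17, 0, 0, 0, 0]

```text
time: 6.05
ee_pos: [0.4799, 0.227, 0.027]
eef_rot: [0.69, 0.724, 0.0, 0.0]
ft_force: [0.3, -1.1, -0.1]
width: 0.0003
```

Emit:
play_rows:
  motion:
    - [0, 0.04, 0, 0, 0, 0, 0]
    - [0, 0.08, 0, 0, 0, 0, 0]
    - [0, 0.12, 0, 0, 0, 0, 0]
    - [0, 0.16, 0, 0, 0, 0, 0]
    - [0, 0.2, 0, 0, 0, 0, 0]

```text
time: 6.68
ee_pos: [0.5188, 0.2289, 0.0265]
eef_rot: [0.69, 0.724, -0.0, -0.0]
ft_force: [-3.3, 0.4, 4.1]
width: 0.0004
```

Emit:
play_rows:
  motion:
    - [0, 0.04, 0, 0, 0, 0, 0]
    - [0, 0.08, 0, 0, 0, 0, 0]
    - [0, 0.12, 0, 0, 0, 0, 0]
    - [0, 0.16, 0, 0, 0, 0, 0]
    - [0, 0.2, 0, 0, 0, 0, 0]

```text
time: 7.3
ee_pos: [0.559, 0.2307, 0.0265]
eef_rot: [0.69, 0.724, -0.0, 0.0]
ft_force: [-4.0, -0.6, 3.7]
width: 0.0007
```

```bash
cat > look.py <<'E'
from plan import *
import sys
s=r.read_state();print(s["time"],s["ee_pos"],R.from_quat(s["eef_rot"]).as_euler("xyz",degrees=True),s["joint_positions"],s["ft_force"],s["width"])
c,sn=np.cos(np.radians(2.7)),np.sin(np.radians(2.7))
for n in ("top","side"):
    P=eyes.camera(n)
    for l in ("grey1_center","block_center"):
        print(n,l,[(round(d["p"],2),np.round(d["xy"],1),(atz(P,d["xy"],.032)[:2]-[.5455,.23])@np.array([[c,-sn],[sn,c]])) for d in eyes.landmark_of(P,l)[:3]])
    save(P,n+sys.argv[1]+".png")
E
python3 look.py 2
```

```text
7.3 [0.559  0.2307 0.0265] [179.998    0.0057  92.7137] [ 0.159   0.6152 -0.8148  1.6795  0.5     1.0677 -0.765 ] [-3.9735 -0.6276  3.6752] 0.0007494489985244532
top grey1_center [(0.81, array([166.9, 163. ]), array([0.1173, 0.1503]))]
top block_center [(0.32, array([408.2, 199.8]), array([-0.0294, -0.5308]))]
side grey1_center [(0.6, array([156.4, 312.2]), array([0.1061, 0.1604])), (0.57, array([248.1, 259.3]), array([-0.0072, -0.0323]))]
side block_center [(0.87, array([213.9, 258.1]), array([ 0.0664, -0.0072]))]
```

Emit:
play_rows:
  motion:
    - [0, -0.1, 0, 0, 0, 0, 0]
    - [0, -0.15, -0.1, 0, 0, 0, 0]
    - [0, -0.1, -0.4, 0, 0, 0.1, 0]
    - [0, 0.1, -0.5, 0, 0, 0.2, 50]
    - [0, 0.3, -0.5, 0, 0, 0.3, 100]

```text
time: 8.22
ee_pos: [0.6207, 0.2336, 0.1294]
eef_rot: [0.842, 0.54, 0.002, 0.001]
ft_force: [0.5, 0.2, 0.4]
width: 0.0133
```

Run:
```python
from plan import *
s=r.read_state();print(s["time"],s["ee_pos"],R.from_quat(s["eef_rot"]).as_euler("xyz",degrees=True),s["joint_positions"])
plan([(*mat(.073,.0),.12,30),(*mat(.073,.0),.12,2.7)])
```

```text
8.225 [0.6207 0.2336 0.1294] [179.7681  -0.1431  65.393 ] [ 0.0944  0.5846 -0.7471  1.4372  0.4053  1.2724 -1.1165]
(np.float64(0.6184189608722238), np.float64(0.23343877090180393), 0.12, 30) [-0.006, -0.01, 0.047, 0.002, -0.002, 0.393]
(np.float64(0.6184189608722238), np.float64(0.23343877090180393), 0.12, 2.7) [0.0, 0.0, 0.0, 0.0, 0.0, 0.303]
```

Emit:
play_rows:
  motion:
    - [0, 0, 0.05, 0, 0, -0.1, 100]
    - [0, 0, 0.05, 0, 0, -0.2, 100]
    - [0, 0, 0.05, 0, 0, -0.3, 100]
    - [0, 0, 0.05, 0, 0, -0.4, 100]
    - [0, 0, 0.05, 0, 0, -0.5, 100]

```text
time: 8.85
ee_pos: [0.6184, 0.2333, 0.1165]
eef_rot: [0.566, 0.824, -0.0, 0.0]
ft_force: [0.1, -0.4, 0.7]
width: 0.0625
```

Emit:
play_rows:
  motion:
    - [0, 0, 0, 0, 0, -0.1, 100]
    - [0, 0, 0, 0, 0, -0.2, 100]
    - [0, 0, 0, 0, 0, -0.3, 100]
    - [0, 0, 0, 0, 0, -0.4, 100]
    - [0, 0, 0, 0, 0, -0.5, 100]

```text
time: 9.48
ee_pos: [0.6184, 0.2332, 0.1165]
eef_rot: [0.208, 0.978, -0.0, 0.0]
ft_force: [0.3, 0.1, -0.2]
width: 0.0871
```

Emit:
play_rows:
  motion:
    - [0, 0, 0, 0, 0, -0.1, 100]
    - [0, 0, 0, 0, 0, -0.2, 100]
    - [0, 0, 0, 0, 0, -0.3, 100]
    - [0, 0, 0, 0, 0, -0.3, 100]

```text
time: 9.98
ee_pos: [0.6184, 0.2333, 0.1163]
eef_rot: [-0.023, 1.0, 0.0, -0.0]
ft_force: [1.0, -0.4, -0.3]
width: 0.0866
```

```bash
python3 look.py 3
python3 - <<'E'
from plan import *
plan([(*mat(.073,.0),.10,182.7),(*mat(.073,.0),.024,182.7)])
P=cv2.imread("pics/side3.png")[180:330,140:340];cv2.imwrite("pics/s3.png",cv2.resize(P,None,fx=4,fy=4,interpolation=cv2.INTER_CUBIC))
E
```

```text
9.975 [0.6184 0.2333 0.1163] [ 179.9935   -0.0081 -177.3565] [ 0.2953  0.7565 -1.1113  1.441   0.68    1.3616  0.7725] [ 1.0102 -0.4428 -0.2894] 0.08660477949477204
top grey1_center [(0.91, array([165.5, 163.7]), array([0.1155, 0.1544])), (0.6, array([234. , 198.1]), array([ 0.0055, -0.0343]))]
top block_center []
side grey1_center [(0.72, array([247. , 261.5]), array([-0.0076, -0.0255])), (0.71, array([156. , 310.5]), array([0.1091, 0.1573])), (0.22, array([222.4, 259.4]), array([ 0.0467, -0.0108]))]
side block_center [(0.97, array([210.1, 260.5]), array([0.071 , 0.0022]))]
(np.float64(0.6184189608722238), np.float64(0.23343877090180393), 0.1, 182.7) [0.0, 0.0, 0.083, 0.0, 0.0, -0.001]
(np.float64(0.6184189608722238), np.float64(0.23343877090180393), 0.024, 182.7) [0.0, 0.0, 0.38, 0.0, 0.0, 0.0]
```

View pics/s3.png

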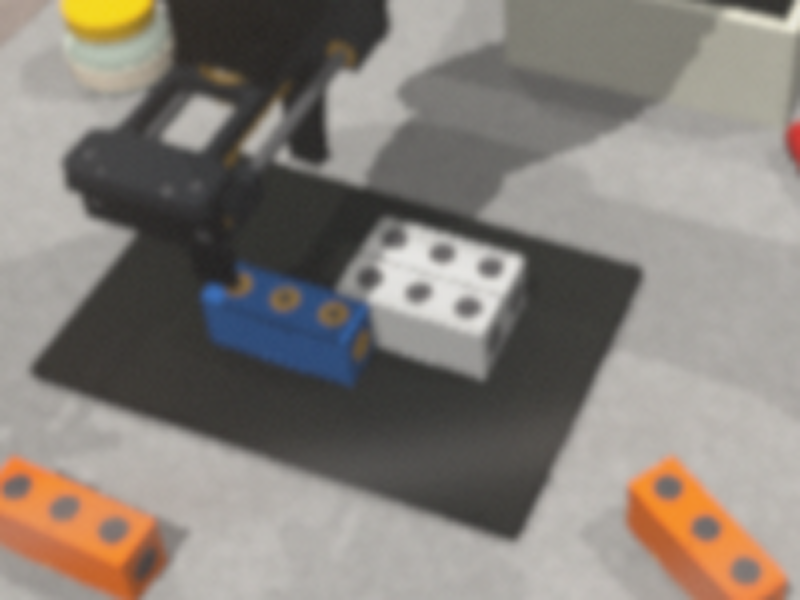

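Emit:
play_rows:
  motion:
    - [0, 0, 0.2, 0, 0, 0, 100]
    - [0, 0, 0.35, 0, 0, 0, 100]
    - [0, 0, 0.45, 0, 0, 0, 100]
    - [0, 0, 0.48, 0, 0, 0, 100]
    - [0, 0, 0.48, 0, 0, 0, 60]
  squeeze: 25

```text
time: 10.9
ee_pos: [0.6186, 0.2337, 0.0211]
eef_rot: [-0.024, 1.0, 0.0, 0.0]
ft_force: [0.7, -0.2, 0.7]
width: 0.0827
```

Emit:
play_rows:
  motion:
    - [0, 0, 0, 0, 0, 0, 45]
    - [0, 0, 0, 0, 0, 0, 35]
    - [0, 0, 0, 0, 0, 0, 25]
    - [0, 0, 0, 0, 0, 0, 15]
    - [0, 0, 0, 0, 0, 0, 10]

```text
time: 11.52
ee_pos: [0.6184, 0.2334, 0.0206]
eef_rot: [-0.024, 1.0, -0.0, 0.0]
ft_force: [-0.8, -0.3, 0.1]
width: 0.0347
```

Emit:
play_rows:
  motion:
    - [0, 0, 0, 0, 0, 0, 10]
    - [0, 0, 0, 0, 0, 0, 10]
    - [0, 0, -0.03, 0, 0, 0, 10]
    - [0, 0, -0.08, 0, 0, 0, 10]
    - [0, 0, -0.15, 0, 0, 0, 10]

```text
time: 12.15
ee_pos: [0.6183, 0.2334, 0.0513]
eef_rot: [-0.024, 1.0, -0.0, -0.0]
ft_force: [0.1, 0.2, -2.5]
width: 0.0299
```

```bash
python3 look.py 4
python3 - <<'E'
from plan import *
c,s=np.cos(np.radians(3.3)),np.sin(np.radians(3.3)); ch=lambda a,b: np.array([.522,-.1695])+[c*a-s*b,s*a+c*b]
p=ch(0,.02);print(p)
plan([(.6,.19,.2,160),(.56,.03,.22,130),(*ch(0,.08),.22,93.3),(*p,.2,93.3),(*p,.06,93.3)])
E
```

```text
12.15 [0.6183 0.2334 0.0513] [-179.9925   -0.0136 -177.2851] [ 0.2781  0.8174 -1.0657  1.4947  0.7329  1.2665  0.7416] [ 0.0622  0.1778 -2.5241] 0.029927099646647772
top grey1_center [(0.63, array([167. , 162.3]), array([0.1192, 0.15  ])), (0.59, array([235.2, 198.9]), array([ 0.0031, -0.0376]))]
top block_center []
side grey1_center [(0.75, array([157.9, 311.3]), array([0.1045, 0.1575])), (0.67, array([245.4, 261.1]), array([-0.0037, -0.0252])), (0.46, array([247.9, 247.7]), array([ 0.008, -0.064]))]
side block_center [(0.95, array([210. , 249.3]), array([ 0.0875, -0.0274]))]
[ 0.5208 -0.1495]
(0.6, 0.19, 0.2, 160) [0.101, -0.212, -0.749, 0.0, 0.0, 0.252]
(0.56, 0.03, 0.22, 130) [-0.086, -0.82, -0.1, 0.0, 0.0, 0.333]
(np.float64(0.5173948778432347), np.float64(-0.08963265467087775), 0.22, 93.3) [-0.321, -0.548, 0.0, 0.0, 0.0, 0.408]
(np.float64(0.5208487194608087), np.float64(-0.14953316366771946), 0.2, 93.3) [-0.3, 0.0, 0.1, 0.0, 0.0, 0.0]
(np.float64(0.5208487194608087), np.float64(-0.14953316366771946), 0.06, 93.3) [0.0, 0.0, 0.7, 0.0, 0.0, 0.0]
```

Emit:
play_rows:
  motion:
    - [0, 0, -0.2, 0, 0, 0, 10]
    - [0.02, -0.04, -0.4, 0, 0, 0.06, 10]
    - [0.06, -0.12, -0.6, 0, 0, 0.15, 10]
    - [0.1, -0.21, -0.75, 0, 0, 0.25, 10]

```text
time: 12.95
ee_pos: [0.6001, 0.1906, 0.2018]
eef_rot: [0.174, 0.985, 0.0, 0.0]
ft_force: [0.2, 0.7, -2.7]
width: 0.0296
```

Emit:
play_rows:
  motion:
    - [-0.02, -0.15, -0.02, 0, 0, 0.08, 10]
    - [-0.04, -0.35, -0.05, 0, 0, 0.16, 10]
    - [-0.06, -0.55, -0.07, 0, 0, 0.25, 10]
    - [-0.09, -0.82, -0.1, 0, 0, 0.33, 10]

```text
time: 13.45
ee_pos: [0.561, 0.0298, 0.2203]
eef_rot: [0.42, 0.908, 0.0, -0.0]
ft_force: [0.1, -1.4, -1.9]
width: 0.0302
```

Emit:
play_rows:
  motion:
    - [-0.08, -0.14, 0, 0, 0, 0.1, 10]
    - [-0.16, -0.28, 0, 0, 0, 0.2, 10]
    - [-0.24, -0.42, 0, 0, 0, 0.3, 10]
    - [-0.32, -0.55, 0, 0, 0, 0.4, 10]
    - [-0.32, -0.55, 0, 0, 0, 0.41, 10]

```text
time: 14.08
ee_pos: [0.5188, -0.0927, 0.2201]
eef_rot: [0.687, 0.727, -0.001, 0.0]
ft_force: [0.9, 1.0, -2.7]
width: 0.0296
```

Emit:
play_rows:
  motion:
    - [-0.1, 0, 0.1, 0, 0, 0, 10]
    - [-0.2, 0, 0.1, 0, 0, 0, 10]
    - [-0.3, 0, 0.1, 0, 0, 0, 10]
    - [-0.3, 0, 0.1, 0, 0, 0, 10]

```text
time: 14.58
ee_pos: [0.5236, -0.1522, 0.2005]
eef_rot: [0.686, 0.728, 0.0, -0.0]
ft_force: [-0.4, -0.7, -2.7]
width: 0.0296
```

```bash
python3 look.py 5
python3 - <<'E'
from plan import *
c,s=np.cos(np.radians(3.3)),np.sin(np.radians(3.3)); ch=lambda a,b: np.array([.522,-.1695])+[c*a-s*b,s*a+c*b]
p=ch(0,.02)
plan([(*p,.06,93.3),(*p,.018,93.3)])
a=cv2.imread("pics/side5.png")[20:300,180:420];b=cv2.imread("pics/top5.png")[110:390,260:500];cv2.imwrite("pics/c5.png",cv2.resize(np.hstack([a,b]),None,fx=1.66,fy=1.66))
E
```

```text
14.575 [ 0.5236 -0.1522  0.2005] [179.9986  -0.0129  93.4482] [ 1.0001  0.2979 -0.9409  1.6666  0.2482  1.3041  0.0742] [-0.3507 -0.7486 -2.6921] 0.029601776475543816
top grey1_center [(0.96, array([165.4, 164.6]), array([0.1129, 0.1548])), (0.68, array([234.7, 200.4]), array([-0.0011, -0.0359]))]
top block_center [(0.48, array([369.9, 201. ]), array([-0.0262, -0.4206]))]
side grey1_center [(0.95, array([248.5, 258.5]), array([-0.007 , -0.0347])), (0.66, array([311.6, 117.8]), array([ 0.0545, -0.6783])), (0.6, array([157.6, 309.8]), array([0.1071, 0.1548]))]
side block_center [(0.69, array([312.6, 117.7]), array([ 0.0515, -0.6802])), (0.65, array([248.5, 260.1]), array([-0.009 , -0.0305]))]
(np.float64(0.5208487194608087), np.float64(-0.14953316366771946), 0.06, 93.3) [-0.001, -0.014, 0.704, 0.0, 0.0, 0.004]
(np.float64(0.5208487194608087), np.float64(-0.14953316366771946), 0.018, 93.3) [0.0, 0.0, 0.21, 0.0, 0.0, 0.0]
```

View pics/c5.png

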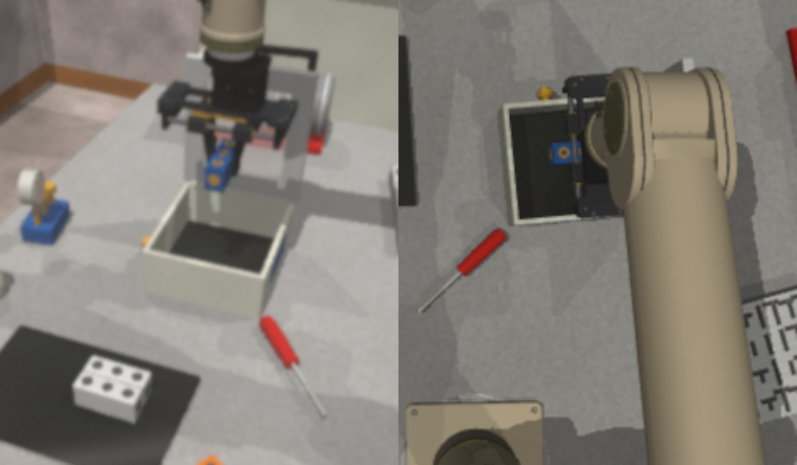

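The left half shows the block in the grip above the chamber with the greys untouched. In the top view on the right, the forearm passes over the lid side at crop (690,120). I need to check its height before going down.

View pics/side5.png

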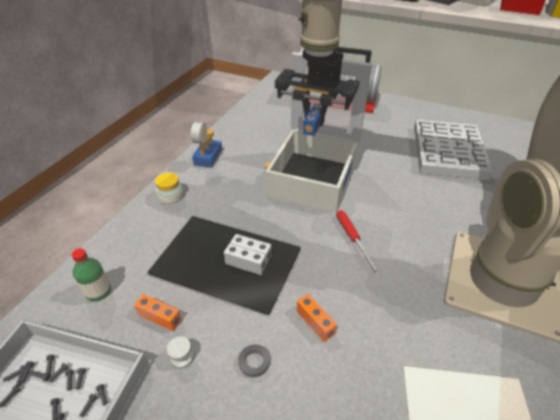

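```bash
cat > fk.py <<'E'
import numpy as np, itertools
from scipy.optimize import least_squares
from scipy.spatial.transform import Rotation as R
D=np.array([[1.312,.332,-.065,1.461,.022,1.35,-.088,.146,-.6077,.2226],
[.6402,-.0736,-.7937,1.6325,-.0523,1.5613,-.1029,.4483,.0526,.35],
[.258,.3964,-.9277,1.8918,.3695,1.0322,-.7798,.4623,.2261,.0626],
[.159,.6152,-.8148,1.6795,.5,1.0677,-.765,.559,.2307,.0265],
[.2953,.7565,-1.1113,1.441,.68,1.3616,.7725,.6184,.2333,.1163],
[1.0001,.2979,-.9409,1.6666,.2482,1.3041,.0742,.5236,-.1522,.2005],
[.2781,.8174,-1.0657,1.4947,.7329,1.2665,.7416,.6183,.2334,.0513]])
ez=lambda t:R.from_euler("z",t); ey=lambda t:R.from_euler("y",t)
def fk(q,L,s):
    h,a1,o1,a2,o2,a3,o3,o0=L
    A=ez(s[0]*q[0]); p=A.apply([o0,0,h]); sh=p
    A=A*ey(q[1])*ez(s[1]*q[2]); p=p+A.apply([o1,0,a1]); el=p
    A=A*ey(s[2]*q[3])*ez(s[3]*q[4]); p=p+A.apply([o2,0,a2]); wr=p
    A=A*ey(s[4]*q[5]); p=p+A.apply([o3,0,a3]); return sh,el,wr,p,A
def fit():
    best=None
    for s in itertools.product([1,-1],repeat=5):
        e=sum(np.linalg.norm(fk(d,np.zeros(8)+.1,s)[4].apply([0,0,1])-[0,0,-1]) for d in D)
        f=lambda L:np.r_[np.concatenate([fk(d,L,s)[3]-d[7:] for d in D]),1e-3*L[[2,4,6,7]]]
        g=least_squares(f,[.35,.4,0,.4,0,.3,0,0])
        if best is None or g.cost+.01*e<best[0]: best=(g.cost+.01*e,e,s,g.x,np.abs(g.fun[:-4]).max())
    return best
if __name__=="__main__":
    np.set_printoptions(precision=3,suppress=True)
    b=fit();print(b)
    for d in D[[0,5]]: print(fk(d,b[3],b[2])[:4])
E
python3 fk.py
```

```text
(np.float64(0.0011790683515492464), np.float64(0.005122124647688268), (-1, -1, 1, -1, 1), array([1.11 , 0.44 , 0.024, 0.495, 0.   , 1.196, 0.069, 0.042]), np.float64(0.040226286711069564))
(array([ 0.011, -0.04 ,  1.11 ]), array([ 0.055, -0.201,  1.518]), array([ 0.209, -0.658,  1.409]), array([ 0.186, -0.592,  0.213]))
(array([ 0.022, -0.035,  1.11 ]), array([ 0.116, -0.145,  1.527]), array([ 0.594, -0.151,  1.396]), array([ 0.524, -0.15 ,  0.2  ]))
```

Emit:
play_rows:
  motion:
    - [0, -0.01, 0.15, 0, 0, 0, 10]
    - [0, -0.01, 0.3, 0, 0, 0, 10]
    - [0, -0.01, 0.45, 0, 0, 0, 10]
    - [0, -0.01, 0.6, 0, 0, 0, 10]
    - [0, -0.01, 0.7, 0, 0, 0, 10]

```text
time: 15.5
ee_pos: [0.5212, -0.1495, 0.0594]
eef_rot: [0.684, 0.729, -0.0, -0.0]
ft_force: [-0.1, 0.1, -2.7]
width: 0.0296
```

Emit:
play_rows:
  motion:
    - [0, 0, 0.04, 0, 0, 0, 10]
    - [0, 0, 0.08, 0, 0, 0, 10]
    - [0, 0, 0.11, 0, 0, 0, 10]
    - [0, 0, 0.14, 0, 0, 0, 10]
    - [0, 0, 0.16, 0, 0, 0, 10]

```text
time: 16.12
ee_pos: [0.5216, -0.15, 0.0284]
eef_rot: [0.685, 0.729, -0.0, 0.0]
ft_force: [-0.2, -0.6, -2.9]
width: 0.03
```

Emit:
play_rows:
  motion:
    - [0, 0, 0.01, 0, 0, 0, 10]
    - [0, 0, 0.02, 0, 0, 0, 10]
    - [0, 0, 0.03, 0, 0, 0, 10]
    - [0, 0, 0.04, 0, 0, 0, 10]
    - [0, 0, 0.04, 0, 0, 0, 10]

```text
time: 16.75
ee_pos: [0.5214, -0.1499, 0.0204]
eef_rot: [0.684, 0.729, -0.0, -0.0]
ft_force: [0.8, 0.1, -2.3]
width: 0.0299
```

Expected contact is near 0.0165; I creep down until the force turns.

Emit:
play_rows:
  motion:
    - [0, 0, 0.005, 0, 0, 0, 10]
    - [0, 0, 0.01, 0, 0, 0, 10]
    - [0, 0, 0.014, 0, 0, 0, 10]
    - [0, 0, 0.018, 0, 0, 0, 10]
    - [0, 0, 0.018, 0, 0, 0, 10]

```text
time: 17.38
ee_pos: [0.5215, -0.1499, 0.0169]
eef_rot: [0.684, 0.729, -0.0, 0.0]
ft_force: [-0.1, -0.1, -1.8]
width: 0.0298
```

Emit:
play_rows:
  motion:
    - [0, 0, 0.002, 0, 0, 0, 10]
    - [0, 0, 0.004, 0, 0, 0, 10]
    - [0, 0, 0.006, 0, 0, 0, 10]
    - [0, 0, 0.008, 0, 0, 0, 10]
    - [0, 0, 0.008, 0, 0, 0, 10]

```text
time: 18.0
ee_pos: [0.5215, -0.15, 0.0164]
eef_rot: [0.684, 0.729, -0.0, 0.0]
ft_force: [-7.0, 0.2, 13.0]
width: 0.0298
```

Emit:
play_rows:
  motion:
    - [0, 0, -0.004, 0, 0, 0, 20]
    - [0, 0, -0.004, 0, 0, 0, 40]
    - [0, 0, -0.004, 0, 0, 0, 60]
    - [0, 0, -0.004, 0, 0, 0, 80]
    - [0, 0, -0.004, 0, 0, 0, 80]

```text
time: 18.62
ee_pos: [0.5216, -0.1499, 0.0161]
eef_rot: [0.684, 0.729, 0.0, 0.0]
ft_force: [0.5, -0.0, -0.6]
width: 0.0566
```

Emit:
play_rows:
  motion:
    - [0, 0, -0.05, 0, 0, 0, 80]
    - [0, 0, -0.15, 0, 0, 0, 80]
    - [0, 0, -0.35, 0, 0, 0, 80]
    - [0, 0, -0.6, 0, 0, 0, 80]
    - [0, 0, -0.9, 0, 0, 0, 80]

```text
time: 19.25
ee_pos: [0.5211, -0.1496, 0.1988]
eef_rot: [0.684, 0.729, -0.0, 0.0]
ft_force: [0.0, -1.3, 0.3]
width: 0.0694
```

```bash
python3 look.py 6
python3 - <<'E'
from plan import *
a=cv2.imread("pics/side6.png")[20:300,180:420];b=cv2.imread("pics/top6.png")[110:390,260:500];cv2.imwrite("pics/c6.png",cv2.resize(np.hstack([a,b]),None,fx=1.66,fy=1.66))
E
```

```text
19.25 [ 0.5211 -0.1496  0.1988] [179.9965   0.0076  93.6479] [ 1.0076  0.2933 -0.9503  1.6765  0.2468  1.2992  0.0744] [ 0.0106 -1.2749  0.3439] 0.06943414826298863
top grey1_center [(0.97, array([166.2, 167.9]), array([0.1033, 0.153 ])), (0.92, array([232.3, 199.5]), array([ 0.0018, -0.0293]))]
top block_center [(0.86, array([351.6, 210. ]), array([-0.0487, -0.3663]))]
side grey1_center [(0.74, array([153.5, 311.2]), array([0.1129, 0.1606])), (0.71, array([247.3, 258.8]), array([-0.0049, -0.0329]))]
side block_center [(0.48, array([311. , 175.6]), array([-0.0434, -0.376 ]))]
```

View pics/c6.png

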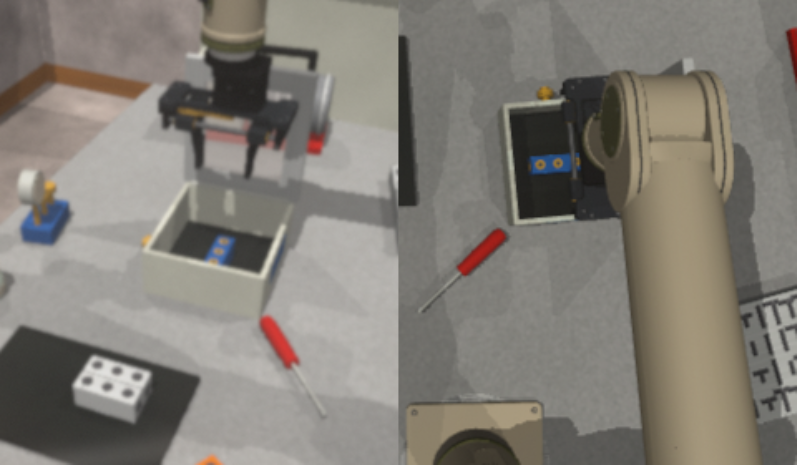

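The block lies flat on the chamber floor at crop (225,250), released. Next is going over and behind the lid, then planning the closing arc.

```bash
cat > arc.py <<'E'
from plan import *
c,s=np.cos(np.radians(3.3)),np.sin(np.radians(3.3)); ch=lambda a,b: np.array([.522,-.1695])+[c*a-s*b,s*a+c*b]
def tip(th,S=.205):
    y=-.110+S*np.cos(th)-.014*np.sin(th)-.0095; z=.0855+S*np.sin(th)+.014*np.cos(th); return (*ch(0,y),z,93.3)
E
python3 - <<'E'
from arc import *
plan([(*ch(0,.02),.38,93.3),(*ch(0,-.165),.39,93.3),(*ch(0,-.165),.29,93.3),tip(1.6)])
print("arc")
th=list(np.arange(1.6,.4,-.05))+list(np.arange(.4,-.03,-.03))
for i in range(0,len(th)-1,5):
    p0,q0=np.array(tip(th[i])[:3]),Q(93.3)
    print(round(th[i],2),[list(map(float,step(p0,q0,tip(t)[:3],q0)[[0,2]])) for t in th[i+1:i+6]])
E
```

```text
(np.float64(0.5208487194608087), np.float64(-0.14953316366771946), 0.38, 93.3) [0.002, -0.001, -0.92, 0.0, 0.0, 0.003]
(np.float64(0.5314980644483286), np.float64(-0.3342263997413147), 0.39, 93.3) [-0.925, 0.0, -0.05, 0.0, 0.0, 0.0]
(np.float64(0.5314980644483286), np.float64(-0.3342263997413147), 0.29, 93.3) [0.0, 0.0, 0.5, 0.0, 0.0, 0.0]
(np.float64(0.5300290265955744), np.float64(-0.30874864920757356), np.float64(0.2900037953112905), 93.3) [0.128, 0.0, 0.0, 0.0, 0.0, 0.0]
arc
1.6 [[0.051, -0.004], [0.103, -0.005], [0.154, -0.003], [0.205, 0.001], [0.256, 0.007]]
1.35 [[0.051, 0.009], [0.101, 0.021], [0.15, 0.035], [0.199, 0.051], [0.246, 0.07]]
1.1 [[0.047, 0.021], [0.092, 0.045], [0.137, 0.071], [0.18, 0.099], [0.221, 0.129]]
0.85 [[0.04, 0.032], [0.078, 0.066], [0.115, 0.102], [0.15, 0.14], [0.183, 0.18]]
0.6 [[0.031, 0.041], [0.06, 0.084], [0.086, 0.128], [0.11, 0.173], [0.11, 0.173]]
0.4 [[0.013, 0.028], [0.026, 0.056], [0.038, 0.084], [0.049, 0.113], [0.059, 0.142]]
0.25 [[0.009, 0.029], [0.018, 0.059], [0.025, 0.089], [0.031, 0.119], [0.037, 0.149]]
0.1 [[0.005, 0.03], [0.008, 0.061], [0.011, 0.092], [0.013, 0.122]]
```

Emit:
play_rows:
  motion:
    - [0, 0, -0.3, 0, 0, 0, 40]
    - [0, 0, -0.6, 0, 0, 0, 0]
    - [0, 0, -0.93, 0, 0, 0, 0]
    - [0, 0, -0.93, 0, 0, 0, 0]

```text
time: 20.05
ee_pos: [0.5226, -0.1495, 0.3854]
eef_rot: [0.684, 0.729, 0.001, 0.002]
ft_force: [0.1, -1.3, -1.8]
width: 0.0376
```

Emit:
play_rows:
  motion:
    - [-0.2, 0, -0.05, 0, 0, 0, 0]
    - [-0.45, 0, -0.05, 0, 0, 0, 0]
    - [-0.7, 0, -0.05, 0, 0, 0, 0]
    - [-0.93, 0, -0.05, 0, 0, 0, 0]
    - [-0.93, 0, -0.05, 0, 0, 0, 0]

```text
time: 20.68
ee_pos: [0.5319, -0.3397, 0.3886]
eef_rot: [0.686, 0.727, -0.001, -0.002]
ft_force: [0.1, 1.2, -0.6]
width: 0.0003
```

Run:
```python
from arc import *
s=r.read_state();print(s["time"],s["ee_pos"],s["joint_positions"],s["ft_force"],s["width"])
plan([(*ch(0,-.165),.29,93.3),tip(1.6)])
S=eyes.camera("side");T=eyes.camera("top")
a=eyes.landmark_of(S,"lid_edge");b=eyes.landmark_of(T,"lid_edge");print(a[:1],b[:1])
```

```text
20.675 [ 0.5319 -0.3397  0.3886] [ 1.0502  0.4443 -0.8666  1.0874  0.3379  1.7497  0.353 ] [ 0.0927  1.2353 -0.5652] 0.0002876566398489385
(np.float64(0.5314980644483286), np.float64(-0.3342263997413147), 0.29, 93.3) [0.026, 0.001, 0.493, -0.003, -0.002, 0.0]
(np.float64(0.5300290265955744), np.float64(-0.30874864920757356), np.float64(0.2900037953112905), 93.3) [0.128, 0.0, 0.0, 0.0, 0.0, 0.0]
[{'xy': [331.1, 65.2], 'p': 0.57}] [{'xy': [438.1, 189.8], 'p': 0.85}]
```

Emit:
play_rows:
  motion:
    - [0, 0, 0.2, 0, 0, 0, 0]
    - [0, 0, 0.4, 0, 0, 0, 0]
    - [0, 0, 0.49, 0, 0, 0, 0]
    - [0.06, 0, 0.49, 0, 0, 0, 0]
    - [0.12, 0, 0.49, 0, 0, 0, 0]

```text
time: 21.5
ee_pos: [0.5325, -0.3101, 0.2959]
eef_rot: [0.684, 0.729, 0.0, 0.001]
ft_force: [1.3, 0.6, 0.2]
width: 0.0005
```

Emit:
play_rows:
  motion:
    - [0.03, 0, 0, 0, 0, 0, 0]
    - [0.06, 0, 0, 0, 0, 0, 0]
    - [0.09, 0, 0, 0, 0, 0, 0]
    - [0.13, 0, 0, 0, 0, 0, 0]

```text
time: 22.0
ee_pos: [0.5303, -0.2875, 0.2949]
eef_rot: [0.685, 0.728, -0.0, 0.002]
ft_force: [1.1, -5.2, 2.1]
width: 0.0
```

```bash
cat > nxt.py <<'E'
from arc import *
import sys
from scipy.optimize import minimize_scalar
s=r.read_state();print(s["time"],s["ee_pos"],s["ft_force"],np.linalg.norm(s["joint_vel"]))
rel=s["ee_pos"][:2]-[.522,-.1695]; y=-s_*0 if 0 else rel@np.array([-np.sin(np.radians(3.3)),np.cos(np.radians(3.3))])
v=np.array([y+.110+.0095,s["ee_pos"][2]-.0855]); S=np.sqrt(v@v-.014**2); th=np.arctan2(v[1],v[0])-np.arctan2(.014,S)
print("y'",y,"S",S,"theta",th)
E
python3 nxt.py
```

```text
22.0 [ 0.5303 -0.2875  0.2949] [ 1.1395 -5.1632  2.1379] 0.15947498050976827
y' -0.11825961959879092 S 0.20898214794506523 theta 1.4979828030246682
```

Emit:
play_rows:
  motion:
    - [0.05, 0, 0.002, 0, 0, 0, 0]
    - [0.1, 0, 0.006, 0, 0, 0, 0]
    - [0.15, 0, 0.012, 0, 0, 0, 0]
    - [0.2, 0, 0.02, 0, 0, 0, 0]
    - [0.25, 0, 0.03, 0, 0, 0, 0]

```text
time: 22.62
ee_pos: [0.5267, -0.2361, 0.2882]
eef_rot: [0.685, 0.729, -0.0, 0.0]
ft_force: [-1.1, -4.5, 0.7]
width: 0.0004
```

Emit:
play_rows:
  motion:
    - [0.05, 0, 0.014, 0, 0, 0, 0]
    - [0.1, 0, 0.03, 0, 0, 0, 0]
    - [0.145, 0, 0.05, 0, 0, 0, 0]
    - [0.19, 0, 0.07, 0, 0, 0, 0]
    - [0.235, 0, 0.095, 0, 0, 0, 0]

```text
time: 23.25
ee_pos: [0.5239, -0.188, 0.2689]
eef_rot: [0.684, 0.729, 0.0, -0.0]
ft_force: [-2.7, -3.0, 2.9]
width: 0.0003
```

```bash
python3 nxt.py
```

```text
23.25 [ 0.5239 -0.188   0.2689] [-2.7444 -3.0044  2.8544] 0.2170346108246339
y' -0.018576838455810884 S 0.20882719835121027 theta 1.0006876542939789
```

Emit:
play_rows:
  motion:
    - [0.045, 0, 0.026, 0, 0, 0, 0]
    - [0.09, 0, 0.054, 0, 0, 0, 0]
    - [0.13, 0, 0.084, 0, 0, 0, 0]
    - [0.17, 0, 0.116, 0, 0, 0, 0]
    - [0.207, 0, 0.15, 0, 0, 0, 0]

```text
time: 23.88
ee_pos: [0.5214, -0.1467, 0.2388]
eef_rot: [0.684, 0.729, 0.0, 0.0]
ft_force: [-2.8, -1.2, 3.3]
width: 0.0003
```

Emit:
play_rows:
  motion:
    - [0.037, 0, 0.036, 0, 0, 0, 0]
    - [0.072, 0, 0.074, 0, 0, 0, 0]
    - [0.105, 0, 0.114, 0, 0, 0, 0]
    - [0.136, 0, 0.155, 0, 0, 0, 0]
    - [0.165, 0, 0.198, 0, 0, 0, 0]

```text
time: 24.5
ee_pos: [0.5194, -0.1141, 0.199]
eef_rot: [0.684, 0.729, 0.0, 0.0]
ft_force: [-0.5, -0.1, 3.3]
width: 0.0001
```

```bash
python3 nxt.py
```

```text
24.5 [ 0.5194 -0.1141  0.199 ] [-0.5374 -0.1102  3.3178] 0.23552358351299998
y' 0.05550873033885068 S 0.20812328632931654 theta 0.5081985465403301
```

Emit:
play_rows:
  motion:
    - [0.017, 0, 0.026, 0, 0, 0, 0]
    - [0.032, 0, 0.053, 0, 0, 0, 0]
    - [0.046, 0, 0.08, 0, 0, 0, 0]
    - [0.059, 0, 0.108, 0, 0, 0, 0]
    - [0.071, 0, 0.136, 0, 0, 0, 0]

```text
time: 25.12
ee_pos: [0.5185, -0.1003, 0.172]
eef_rot: [0.684, 0.729, 0.0, 0.0]
ft_force: [-0.7, -0.4, 3.0]
width: 0.0005
```

Emit:
play_rows:
  motion:
    - [0.012, 0, 0.029, 0, 0, 0, 0]
    - [0.023, 0, 0.058, 0, 0, 0, 0]
    - [0.033, 0, 0.087, 0, 0, 0, 0]
    - [0.042, 0, 0.117, 0, 0, 0, 0]
    - [0.05, 0, 0.146, 0, 0, 0, 0]

```text
time: 25.75
ee_pos: [0.5177, -0.0904, 0.1427]
eef_rot: [0.684, 0.729, -0.0, -0.0]
ft_force: [-0.1, 0.6, 1.4]
width: 0.0002
```

```bash
python3 nxt.py
```

```text
25.75 [ 0.5177 -0.0904  0.1427] [-0.069   0.5507  1.4279] 0.14721620338214425
y' 0.07925432890924047 S 0.2063493932083357 theta 0.21251620197883894
```

Emit:
play_rows:
  motion:
    - [0.006, 0, 0.03, 0, 0, 0, 0]
    - [0.012, 0, 0.06, 0, 0, 0, 0]
    - [0.017, 0, 0.09, 0, 0, 0, 0]
    - [0.021, 0, 0.12, 0, 0, 0, 0]
    - [0.025, 0, 0.15, 0, 0, 0, 0]

```text
time: 26.38
ee_pos: [0.5174, -0.0854, 0.1127]
eef_rot: [0.684, 0.729, -0.0, 0.0]
ft_force: [-1.6, 0.6, 0.4]
width: 0.0004
```

Emit:
play_rows:
  motion:
    - [0, 0, 0.015, 0, 0, 0, 0]
    - [0, 0, 0.03, 0, 0, 0, 0]
    - [0, 0, 0.04, 0, 0, 0, 0]
    - [0, 0, 0.05, 0, 0, 0, 0]
    - [0, 0, 0.055, 0, 0, 0, 0]

```text
time: 27.0
ee_pos: [0.5175, -0.0855, 0.1021]
eef_rot: [0.685, 0.729, 0.0, 0.0]
ft_force: [-0.3, 0.2, 1.5]
width: 0.0007
```

```bash
python3 nxt.py
```

```text
27.0 [ 0.5175 -0.0855  0.1021] [-0.3429  0.1533  1.4533] 0.024600554421868693
y' 0.08409979351405816 S 0.20379437626060085 theta 0.012721263861677018
```

Emit:
play_rows:
  motion:
    - [0, 0, 0.005, 0, 0, 0, 0]
    - [0, 0, 0.01, 0, 0, 0, 0]
    - [0, 0, 0.014, 0, 0, 0, 0]
    - [0, 0, 0.018, 0, 0, 0, 0]
    - [0, 0, 0.018, 0, 0, 0, 0]

```text
time: 27.62
ee_pos: [0.5175, -0.0855, 0.0999]
eef_rot: [0.684, 0.729, -0.0, 0.0]
ft_force: [-7.5, 0.9, 18.7]
width: 0.0003
```

Emit:
play_rows:
  motion:
    - [0, 0, 0.002, 0, 0, 0, 0]
    - [0, 0, 0.002, 0, 0, 0, 0]
    - [0, 0, -0.01, 0, 0, 0, 0]
    - [0, 0, -0.05, 0, 0, 0, 0]
    - [0, 0, -0.2, 0, 0, 0, 0]

```text
time: 28.25
ee_pos: [0.5164, -0.0856, 0.138]
eef_rot: [0.684, 0.729, -0.001, -0.001]
ft_force: [0.9, 1.0, 0.7]
width: 0.0005
```

Emit:
play_rows:
  motion:
    - [-0.2, 0, -0.3, 0, 0, 0, 0]
    - [-0.5, 0, -0.6, 0, 0, 0, 0]
    - [-0.8, 0, -0.9, 0, 0, 0, 0]
    - [-1, 0, -1, 0, 0, 0, 0]
    - [-1, 0, -1, 0, 0, 0, 0]

```text
time: 28.88
ee_pos: [0.5297, -0.2884, 0.3405]
eef_rot: [0.686, 0.728, 0.0, 0.001]
ft_force: [-0.2, 1.7, -0.3]
width: 0.0005
```

Emit:
play_rows:
  motion:
    - [-0.3, -0.3, 0, 0, 0, 0, 0]
    - [-0.6, -0.6, 0, 0, 0, 0, 0]
    - [-1, -0.8, 0, 0, 0, 0, 0]
    - [-1, -0.8, 0, 0, 0, 0, 0]
    - [-1, -0.8, 0, 0, 0, 0, 0]

```text
time: 29.5
ee_pos: [0.3787, -0.4995, 0.3375]
eef_rot: [0.687, 0.726, -0.0, -0.001]
ft_force: [0.2, 1.5, -0.4]
width: 0.0005
```

```bash
python3 look.py 7
python3 - <<'E'
from arc import *
S=eyes.camera("side");T=eyes.camera("top")
for l in("lid_edge","piston","bearing"):
    a=eyes.landmark_of(S,l);b=eyes.landmark_of(T,l)
    if a and b: print(l,tri(T,b[0]["xy"],S,a[0]["xy"]),a[0]["xy"],b[0]["xy"])
a=S["image"][100:380,160:400];b=T["image"][100:380,190:430];cv2.imwrite("pics/c7.png",cv2.resize(np.hstack([a,b]),None,fx=1.66,fy=1.66)[:,:,::-1])
E
```

```text
29.5 [ 0.3787 -0.4995  0.3375] [-179.903    -0.0247   93.1402] [ 1.4113  0.4117 -0.8099  1.221   0.2953  1.6272  0.7166] [ 0.1583  1.5138 -0.4161] 0.0005358939951890993
top grey1_center [(0.56, array([234.4, 200. ]), array([ 0.0001, -0.0351]))]
top block_center []
side grey1_center [(0.8, array([246.2, 257.9]), array([-0.0014, -0.0344])), (0.73, array([154.6, 309.2]), array([0.1135, 0.1558])), (0.28, array([311.7, 184.2]), array([-0.0572, -0.3403]))]
side block_center []
lid_edge (array([ 0.5078, -0.0556,  0.1131]), np.float64(0.006484357152136183)) [305.4, 172.1] [326.0, 209.3]
piston (array([ 0.5582,  0.4417, -0.0057]), np.float64(0.007766920261906185)) [184.3, 357.8] [150.0, 197.5]
bearing (array([0.4298, 0.3981, 0.0065]), np.float64(0.004084425054125041)) [252.5, 360.8] [164.3, 241.9]
```

View pics/c7.png

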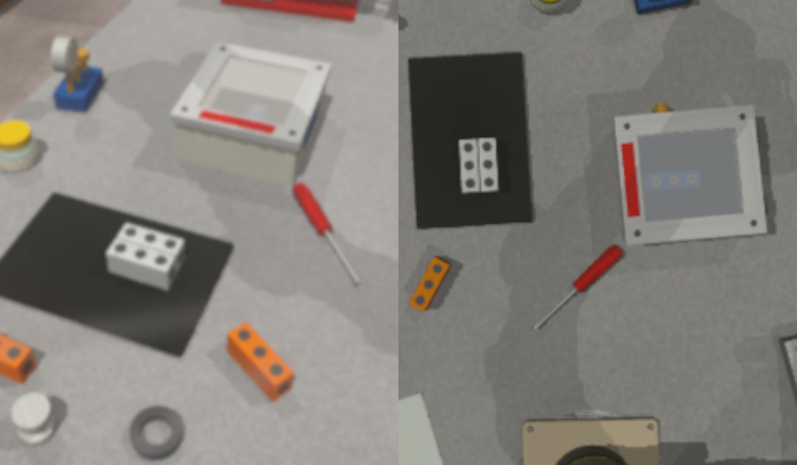

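The cover lies flush on the rim with the block visible through its window at top-view crop (675,180). The greys, piston and ring are in place and the arm is clear.

```bash
python3 -c "
from bench import job; print(job.close_job())"
```

```text
the job is handed in; nothing more can be done
None
```

I slid the blue block about 75 mm out of its row and set it down upright on the chamber floor. After letting it go, I pushed the cover shut and handed the job in at about 30 s of the 72 s allowed.

- **Block:** it met the floor at about 13 N. The last pictures show it lying flat, visible through the cover's window.
- **Cover:** I eased it down the last stretch at roughly 0.1 to 0.25 rad/s. It stopped hard on the rim at 18.7 N, with the fingertips at 0.0999 m against the 0.0995 m expected for fully shut.
- **Other parts:** the greys look unmoved in the pictures. The piston and ring measured within about 1 cm of where they started, which is the measuring error. The arm ended clear of everything.

One check disagreed: the two-camera estimate of the cover's edge height read 0.113 m, about 13 mm too high. I put this down to noise in the network's landmarks, because the two camera rays missed each other by 6 mm. The hard stop and the flush look in the picture both say it is shut.

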